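Lock the dough roller's bearing screw with a T-handle hex key

TASK

The locking screw in the crank-side bearing cap of the dough roller has worked loose. Take the largest T-handle hex key from its stand, lower it down the hole in that cap, turn it under light pressure until it drops fully into the screw's hidden socket, and tighten the screw clockwise until it comes up against its stop: feel for it, and neither bear down hard nor wrench it. Then hang the key back in the free hole of the stand, leaving the other keys and everything else where they are.

Things in the scene. Friction and masses are not known exactly. Their poses are not given: they have to be found in the camera images.
- key_large_grip (a point): Centre of the handle of the largest T-handle hex key, the one to use (about 250 g). The black handle is a bar 100 x 22 x 24 mm high, flat-sided, long along this point's x, 22 mm across y, z up along the key. Under it a foot 52 x 20 mm, ending 26 mm below this point, then a steel hexagon shaft, 14 mm across flats, straight down; its lower end is 126 mm below this point.
- key_large_tip (a point): Middle of the flat lower end of the large key's shaft; axes as the handle's. A flat of the hexagon faces y, a corner x.
- key_medium_grip (a point): Centre of the handle of the medium key (bar 82 x 18 x 24 mm, shaft 10 mm across flats, 100 mm long). Leave it in the stand.
- key_small_grip (a point): Centre of the handle of the small key (bar 66 x 14 x 24 mm, shaft 8 mm across flats, 100 mm long). Leave it in the stand.
- stand_top (a point): Middle of the upper face of the bare metal key stand: plate 66 mm (x) by 204 mm (y), 118 mm above the table, open below, fixed. Three 25 mm through holes in a row along its y, at y = -62, 0 and +62 mm, x = 0. The keys hang in them by the feet of their handles, bars across the row (roughly along x), in any order; the large key may go back in the hole it came from.
- bush_mouth (a point): Centre of the upper rim of the steel guide bush in the crank-side bearing cap of the grey dough roller (the cheek with the crank, its y end), 140 mm above the table, fixed. Axes as the roller's: y along the rolls to the crank, z up. The mouth narrows from 30 mm to a 21 mm bore within 5.5 mm; the bore goes straight down to the screw head. Two nuts stand 11 mm high at x = -34 and +34 mm.
- socket_mouth (a point): Where the screw's hexagon socket begins, on the bush's axis 25.5 mm below the rim: 14.8 mm across flats, 10 mm deep, with a 2.7 mm countersunk lead-in above it. How far round the hexagon stands is not known. A key at the wrong angle rests at about this height; turned to match (within about 4 degrees) it drops 10 mm to the socket's floor; 5 to 10 N of pressure is plenty. Axes as the roller's.
- screw (a joint): Turn of the locking screw in rad: grows clockwise seen from above, 0 at the solid stop (tight), starts 0.5 to 0.95 short of it. Tells nothing of how the hexagon stands. It turns stiffly (about 0.3 N m) and stays where it is left; at the stop it yields no more and the moment soon doubles. The key has about 4 degrees of play either way in the socket.
- mould: Bystander: flat wooden cake mould, 75 x 200 x 24 mm; origin under its middle.
- jar: Bystander: closed glass jar, 64 mm across, 90 mm high; origin under its middle.
- bowl: Bystander: steel bowl, 120 mm across, 55 mm high; origin under its middle.
- brush: Bystander: brush with a wooden handle, 200 mm long; lies on the table, origin under its middle.
- scraper: Bystander: dough scraper, steel blade 100 x 140 mm with a wooden grip; origin under its middle.
- cup: Bystander: aluminium cup, 72 mm across, 80 mm high; origin under its middle.
- roller: Dough roller, fixed: grey base 210 x 270 mm, two cheeks with bearing caps, two steel rolls along y, round gear cover on the -y end, crank with a wooden knob on the +y end (knob below 80 mm height, to y = 233 mm). Highest at the cap nuts, 151 mm. Origin under its middle. The cap on the -y end has an equal hole whose screw is tight already.
- key_large: The whole large key; origin at the middle of the underside of the handle's foot, where the shaft begins; axes as the handle's.
There are look-alikes about, which are no part of the job. What is shaped like the part that bears stand_top but black is not meant. Leave any yellow look-alike of the key_large alone.

How it is judged:
By the outcome, as a careful person would: the job done as asked, in the order asked, and still so for the second after the job is handed in, with the robot touching nothing.
It also fails if it takes over 72 s, if anything falls off the work surface, if the arm or the gripper's body presses on something with over 40 N, if the wrist force passes 120 N, or if a joint passes its speed limit or range.

ROBOT

A 7-joint arm with a two-finger parallel gripper is mounted at the origin on the work surface. World frame = base frame: x ahead of the robot, y to its left, z up, the work surface at z = 0. Lengths are in m, angles in rad, forces in N, time in s.
With the tool pointing down it reaches from about 0.4 to 0.85 m from the base axis. Payload 10.4 kg.
Tool frame: the origin (TCP) lies on the centre line of the jaws, within the pads' length; the fingertips stand 8 mm ahead of it and the grasp point (between the pads) lies 11 mm behind it; z points along the fingers, y is the direction in which the jaws open and shut (so a half turn about z gives the same grasp; the last joint's range is limited). The gripper opens to 87 mm and grips with 3 to 60 N. Pads are 19 mm wide; open, the fingers measure 117 mm over their backs; the gripper's body (75 mm by 190 mm) begins 51 mm behind the grasp point.
Start: joints at [1.166, 0.332, -0.065, 1.46, 0.022, 1.35, -0.088], TCP at [0.233, -0.58, 0.231] pointing down, gripper open.
Joint ranges: [-2.6, 2.6], [-0.5, 2.12], [-1.47, 1.34], [0.16, 2.42], [-1.27, 4.41], [0.06, 2.06], [-2.6, 2.6]. Speed limits (rad/s): [2.22, 2.22, 2.79, 2.79, 3.14, 3.14, 3.14].

INTERFACE

Orientations are given as [roll, pitch, yaw] about the fixed x, y, z axes, in that order (R = Rz(yaw) Ry(pitch) Rx(roll)).
In Python, from plant import * gives the robot as it stands.
- The arm moves only by the tool jog_arm, never from a script. Its argument "series" is a list that holds one entry, the list of rows, each a list of 6 numbers: the shift along the tool's x, y, z in mm, then the turn, a rotation vector about the tool's x, y, z in rad. In form: [[[dx, dy, dz, wx, wy, wz], ...]]. A call has 1 to 20 rows; each row shifts and turns the commanded pose from where the row before left it, along the tool's axes as they then stand; what a row does not reach is not made up. A row lasts 1/10 s, in which the tool goes at most 50 mm and 8.59 degrees, less where a joint would pass 70% of its speed; a pose out of reach is approached as far as the arm can. A call is refused whole if a number of a shift passes 50 or a number of a turn 0.15, either way. A call with a gripper value outside its range is refused whole. "claw" is the gripper's target within -1 to 1 (shut at 1, half-way at 0, fully open at -1), set as the call begins (left out, the last holds). The fingers move at their own pace and stop on an object; the grip force is fixed at half the most. Time passes only in rows, so rows that do not move let the fingers close. It gives the time, the measured TCP pose, the force and the opening at its end, in the units of the state.
- get_state(): the state, without advancing time (a new reading comes with each control period).
- snapshot(name): name is "scene" or "top" or "wrist"; returns a dict with "image" (480x640x3 uint8, red, green, blue), "depth" (480x640 float32, m along the optical axis (not along the pixel's ray), 0 where there is no reading), "fx", "fy", "cx", "cy" (pixels), "R" (3x3) and "t" (3): a world point X has camera coordinates R X + t. Camera axes: x right, y down, z forward; pixel columns grow to the right and rows downward; lengths in m; the calibration is good to about 2 mm. A picture is of the moment at which its call begins.
- hand_in(): hands the job in, once; it reports no verdict.
Trained networks look in a picture, given as the dict that the camera call returned (one of the last four; its "shot" number tells which), for a name from the list of things; names that differ only in an ending like _2 or _b are one class to them, and where a whole thing is asked for, a point or a joint stands for the part that bears it (a point fixed in the world has none). Each returns a list of dicts, best first, with "p" (0 to 1); they miss things now and then, are a little off and sometimes report something else, mostly with a low value. They report only what shows in the picture. A call takes as long as a camera call. They do not tell look-alikes from the thing itself.
- outline_of(picture, query): "mask" (480x640 bool, what is visible of it).
- place_of(picture, query): "xyz" ([x, y, z] in m, in the coordinates of the camera as it stood for that picture, good to about 4 mm: a listed point, or the origin of a listed thing).
The state is a dict: "clock": time; "q": joint angles; "dq": joint speeds; "joint_efforts": joint torques, N m; "tcp_pos": TCP position; "ee_rot": TCP orientation; "contact_force": force on the tool from outside, world axes, zero at the start; "torque": the same for the moment, N m; "gripper_width": finger opening in m.
Only numpy, scipy, OpenCV 4.12 (cv2) and the standard library are available. Lean on these libraries where they do the work, as an engineer would, in place of code of your own. Each camera call takes 0.05 s, during which the arm holds its last target.

## Working session

There is one attempt and no reset: what is moved stays moved. The work goes in short steps, Python scripts to look and compute and a tool call to move; the robot and the scene stay as the last step left them, time stands still between calls to the robot, and variables do not carry over. Pictures are saved under pics/ and viewed, and the job is handed in when it is done.

Besides the shell and the picture viewer there is one more tool, called after ">>>" by a JSON object that holds its "name" and its "arguments". jog_arm: Moves the arm, as the interface text tells. Its arguments: {"type":"object","properties":{"series":{"type":"array"},"claw":{"type":"number"}},"required":["series"]}

```bash
mkdir -p pics; ls; python3 - <<'E'
from plant import *
import cv2,pickle
for n in ["scene","top"]:
    s=snapshot(n); cv2.imwrite(f"pics/{n}0.png",s["image"][:,:,::-1]); pickle.dump(s,open(f"{n}0.pkl","wb"))
    for q in ["key_large_grip","key_large","stand_top","bush_mouth","key_medium_grip","key_small_grip","roller"]:
        for d in place_of(s,q)[:3]:
            import numpy as np
            X=s["R"].T@(np.array(d["xyz"])-s["t"]); c=d["xyz"]
            print(n,q,round(d["p"],2),X.round(3),int(s["fx"]*c[0]/c[2]+s["cx"]),int(s["fy"]*c[1]/c[2]+s["cy"]))
print(get_state())
E
```

```text
pics
scene key_large_grip 0.85 [ 0.349 -0.302  0.127] 164 266
scene key_large_grip 0.57 [ 0.552 -0.284  0.148] 233 304
scene key_large_grip 0.24 [ 0.364 -0.422  0.001] 140 336
scene key_large 0.94 [ 0.546 -0.286  0.117] 233 311
scene key_large 0.88 [ 0.347 -0.306  0.104] 164 273
scene stand_top 0.79 [ 0.555 -0.288  0.125] 234 312
scene stand_top 0.62 [0.29  0.192 0.118] 290 145
scene bush_mouth 0.8 [0.564 0.227 0.144] 380 173
scene key_medium_grip 0.72 [ 0.554 -0.222  0.148] 255 285
scene key_small_grip 0.7 [ 0.54  -0.346  0.144] 207 323
scene roller 0.95 [ 0.553  0.132 -0.   ] 352 230
top key_large_grip 0.73 [ 0.349 -0.303  0.126] 467 334
top key_large_grip 0.45 [ 0.362 -0.176  0.   ] 402 325
top key_large 0.91 [ 0.554 -0.281  0.115] 453 244
top key_large 0.65 [ 0.348 -0.304  0.102] 465 333
top stand_top 0.86 [0.288 0.196 0.117] 246 364
top stand_top 0.76 [ 0.558 -0.282  0.116] 453 242
top bush_mouth 0.82 [0.564 0.232 0.135] 228 242
top bush_mouth 0.75 [ 0.37  -0.423 -0.004] 500 320
top bush_mouth 0.28 [ 0.556 -0.287  0.115] 456 243
top key_medium_grip 0.88 [ 0.555 -0.222  0.143] 430 243
top key_small_grip 0.79 [ 0.553 -0.343  0.144] 484 243
top roller 0.65 [0.559 0.134 0.   ] 278 248
top roller 0.54 [ 0.785 -0.034 -0.   ] 342 159
{'clock': 0.8, 'q': array([ 1.16640048,  0.33213864, -0.06470498,  1.46009891,  0.02157665,
        1.34987692, -0.08849006]), 'dq': array([ 0.00016451, -0.00060561, -0.00069056,  0.00028376, -0.0005067 ,
       -0.00053001,  0.00128015]), 'joint_efforts': array([-2.08314318e-04, -6.22988820e+01,  2.44735280e-02, -3.90108061e+01,
       -6.10672357e-02,  3.13895498e-02,  3.32439458e-05]), 'tcp_pos': array([ 0.23290616, -0.58001514,  0.23061439]), 'ee_rot': array([ 3.14142288e+00, -4.70913599e-05,  3.81808613e-01]), 'contact_force': array([-0.25596345,  0.40124682,  0.19377413]), 'torque': array([ 0.02269501,  0.01059906, -0.03995421]), 'gripper_width': 0.08722813713472287}
```

View both.

View pics/scene0.png

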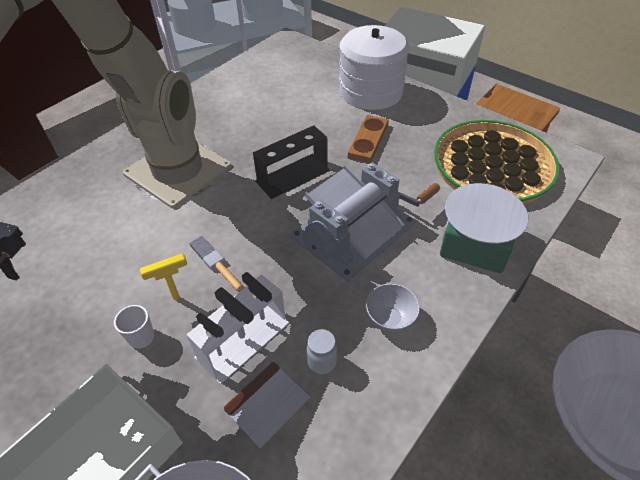

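View pics/top0.png

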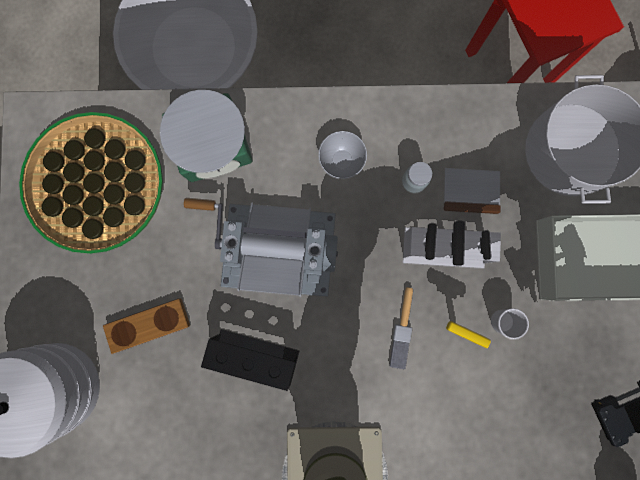

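The scene view shows the bare metal stand at about (237,318), with the large key in the middle at (233,304). The medium key is at (257,287) and the small one at (208,324). The black stand (290,160) and the yellow T (164,268) are look-alikes. The crank-side cap is at about (380,173) in scene and (230,242) in top. Next I'll enlarge these and measure from depth.

```bash
cat > h.py <<'E'
import numpy as np,cv2,pickle
def cloud(s):
    v,u=np.mgrid[0:480,0:640]; d=s["depth"].astype(float)
    P=np.stack([(u-s["cx"])/s["fx"]*d,(v-s["cy"])/s["fy"]*d,d],-1)
    W=(P-s["t"])@s["R"]; W[d<=0]=np.nan
    return W
E
python3 - <<'E'
from h import *
for n,(u0,v0,u1,v1),b in [("scene",(180,260,300,380),(320,130,460,235)),("top",(395,205,515,285),(185,190,345,310))]:
    s=pickle.load(open(f"{n}0.pkl","rb")); im=s["image"][:,:,::-1]
    a=cv2.resize(im[v0:v1,u0:u1],(400,int(400*(v1-v0)/(u1-u0))),interpolation=2)
    c=cv2.resize(im[b[1]:b[3],b[0]:b[2]],(400,int(400*(b[3]-b[1])/(b[2]-b[0]))),interpolation=2)
    H=max(a.shape[0],c.shape[0]);o=np.zeros((H,800,3),np.uint8);o[:a.shape[0],:400]=a;o[:c.shape[0],400:]=c
    cv2.imwrite(f"pics/{n}crop.png",o)
    W=cloud(s); m=(W[...,2]>0.138)&(W[...,2]<0.18)&(abs(W[...,0]-.553)<.09)&(abs(W[...,1]+.285)<.13)
    k,l,st,ce=cv2.connectedComponentsWithStats(m.astype(np.uint8))
    for i in range(1,k):
        if st[i,4]<15: continue
        p=W[l==i]; r=cv2.minAreaRect((p[:,:2]*1000).astype(np.float32)); t=p[p[:,2]>np.median(p[:,2])-.004]
        rt=cv2.minAreaRect((t[:,:2]*1000).astype(np.float32))
        print(n,st[i,4],ce[i].round(),np.median(p,0).round(4),p[:,2].max().round(4),r,rt)
    m=(abs(W[...,2]-.118)<.006)&(abs(W[...,0]-.553)<.06)&(abs(W[...,1]+.285)<.13)
    p=W[m]; print('stand',len(p),np.median(p,0),cv2.minAreaRect((p[:,:2]*1000).astype(np.float32)))
E
```

```text
scene 369 [256. 287.] [ 0.5617 -0.2265  0.1558] 0.1619 ((556.5116577148438, -222.67440795898438), (18.801530838012695, 84.35797119140625), 83.34982299804688) ((557.6417846679688, -222.79981994628906), (18.7605037689209, 81.1357650756836), 83.1760025024414)
scene 565 [234. 305.] [ 0.5588 -0.2874  0.1562] 0.1612 ((553.6001586914062, -284.4960632324219), (23.139190673828125, 100.18850708007812), 87.3712158203125) ((553.2866821289062, -284.92132568359375), (22.708755493164062, 99.52886199951172), 86.54011535644531)
scene 282 [210. 325.] [ 0.5525 -0.3485  0.1552] 0.1608 ((547.2484130859375, -346.4374694824219), (67.44088745117188, 14.890878677368164), 2.997135639190674) ((547.1417846679688, -346.44305419921875), (67.22737121582031, 14.890878677368164), 2.997135639190674)
stand 1832 [ 0.55598817 -0.30836059  0.11931148] ((551.7081298828125, -284.0029602050781), (205.58505249023438, 70.21273803710938), 85.62995147705078)
top 496 [458. 243.] [ 0.5551 -0.2823  0.1551] 0.1613 ((555.18408203125, -284.6096496582031), (23.402400970458984, 100.20934295654297), 87.58625030517578) ((555.5036010742188, -284.64520263671875), (22.58247947692871, 98.41178131103516), 86.93923950195312)
top 326 [431. 241.] [ 0.56   -0.2213  0.1549] 0.1611 ((559.29931640625, -223.20716857910156), (19.05491065979004, 80.7637710571289), 84.78514099121094) ((560.0410766601562, -222.8369903564453), (17.974637985229492, 79.5323257446289), 83.87494659423828)
top 227 [486. 244.] [ 0.5498 -0.344   0.1543] 0.1614 ((549.4788818359375, -345.942626953125), (64.83380126953125, 14.515362739562988), 1.974442720413208) ((550.2752075195312, -345.9179992675781), (63.24026107788086, 14.509757995605469), 1.9744428396224976)
stand 1634 [ 0.55501295 -0.27153011  0.11817616] ((555.0542602539062, -285.2685546875), (205.728515625, 66.45418548583984), 85.49211883544922)
```

View pics/scenecrop.png

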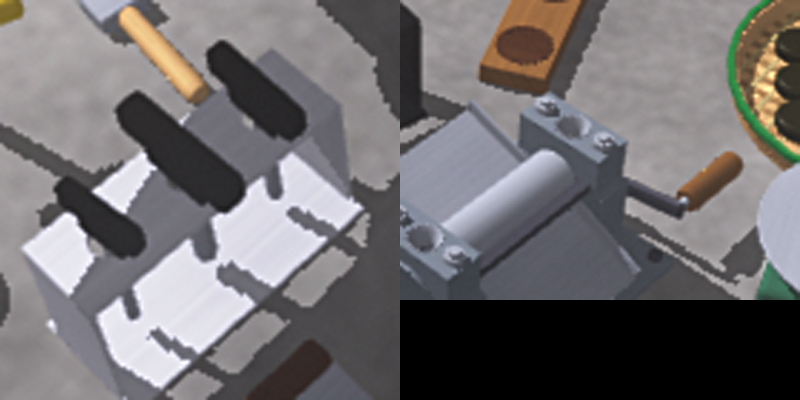

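View pics/topcrop.png

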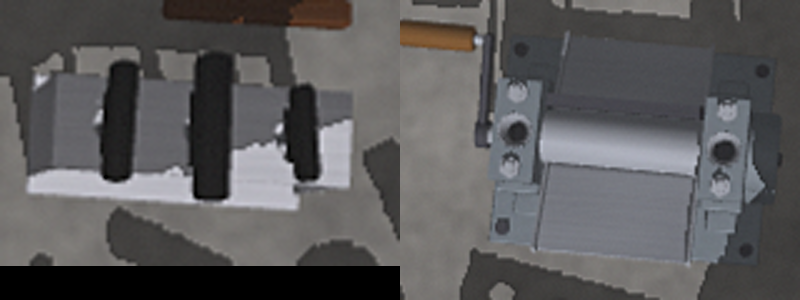

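The crops confirm it. The middle T (top 458,243) has a 99 x 22.7 mm bar, which matches the large key. It hangs in the silver stand, with the medium (81 mm) and small (65 mm) keys either side. The crank-side cap is the one by the wooden knob, at about top (231,242). I'll move to a hover over the stand and yaw the hand about 155° CCW, which keeps joint range free for the later clockwise turning.

>>> {"name": "jog_arm", "arguments": {"series": [[[40.8,-15.4,-7,0,0,0],[40.8,-15.4,-7,0,0,0],[40.8,-15.4,-7,0,0,0],[40.8,-15.4,-7,0,0,0],[40.8,-15.4,-7,0,0,0],[40.8,-15.4,-7,0,0,0],[40.8,-15.4,-7,0,0,0],[40.8,-15.4,-7,0,0,0],[40.8,-15.4,-7,0,0,0],[40.8,-15.4,-7,0,0,0],[0,0,0,0,0,-0.149],[0,0,0,0,0,-0.149],[0,0,0,0,0,-0.149],[0,0,0,0,0,-0.149],[0,0,0,0,0,-0.149],[0,0,0,0,0,-0.149],[0,0,0,0,0,-0.149],[0,0,0,0,0,-0.149],[0,0,0,0,0,-0.149],[0,0,0,0,0,-0.149]]], "claw": 0}}

```text
clock: 2.8
tcp_pos: [0.5541, -0.2851, 0.3006]
ee_rot: [-3.142, 0.0, 1.878]
contact_force: [-0.4, -0.4, -0.9]
gripper_width: 0.0437
```

>>> {"name": "jog_arm", "arguments": {"series": [[[0,0,0,0,0,-0.149],[0,0,0,0,0,-0.149],[0,0,0,0,0,-0.149],[0,0,0,0,0,-0.149],[0,0,0,0,0,-0.149],[0,0,0,0,0,-0.149],[0,0,0,0,0,-0.149],[0,0,0,0,0,-0.149],[0,0,0,0,0,-0.02],[0,0,0,0,0,0]]]}}

```text
clock: 3.8
tcp_pos: [0.5541, -0.2852, 0.3005]
ee_rot: [-3.142, 0.0, 3.08]
contact_force: [-0.3, 0.5, -0.6]
gripper_width: 0.0435
```

```bash
python3 - <<'E'
from plant import *
from h import *
s=snapshot("wrist"); cv2.imwrite("pics/w1.png",s["image"][:,:,::-1]); pickle.dump(s,open("w1.pkl","wb"))
st=get_state(); print(st["clock"],st["q"].round(3),st["tcp_pos"],st["ee_rot"],st["contact_force"])
print(s["R"],s["t"], -s["R"].T@s["t"])
W=cloud(s); m=(W[...,2]>0.138)&(W[...,2]<0.18)&(abs(W[...,0]-.553)<.09)&(abs(W[...,1]+.285)<.13)
k,l,stt,ce=cv2.connectedComponentsWithStats(m.astype(np.uint8))
for i in range(1,k):
    if stt[i,4]<50: continue
    p=W[l==i]; t=p[p[:,2]>np.median(p[:,2])-.004]
    print(stt[i,4],ce[i].round(),np.median(p,0).round(4),cv2.minAreaRect((t[:,:2]*1000).astype(np.float32)))
E
```

```text
3.85 [ 0.903  0.378 -0.68   1.324  0.234  1.519  1.755] [ 0.55410365 -0.28515411  0.30058055] [-3.14155972e+00  9.39161110e-05  3.07985719e+00] [-0.23751234 -0.52999435 -1.03043704]
[[ 6.10169234e-02  9.98136338e-01  8.86685090e-04]
 [ 9.59148400e-01 -5.88793689e-02  2.76708449e-01]
 [ 2.76244966e-01 -1.60334357e-02 -9.60953510e-01]] [ 0.25050991 -0.60067791  0.30149886] [ 0.47756637 -0.28057651  0.45571692]
2905 [320. 220.] [ 0.5479 -0.2846  0.1566] ((552.3320922851562, -284.7801513671875), (21.719026565551758, 98.18550109863281), 86.37875366210938)
2203 [391. 222.] [ 0.5542 -0.2246  0.1563] ((557.6463623046875, -223.02383422851562), (18.086633682250977, 81.71841430664062), 83.8515853881836)
1436 [248. 220.] [ 0.5453 -0.3443  0.1559] ((548.0347900390625, -346.27825927734375), (66.09893798828125, 14.171838760375977), 1.5427348613739014)
```

View pics/w1.png

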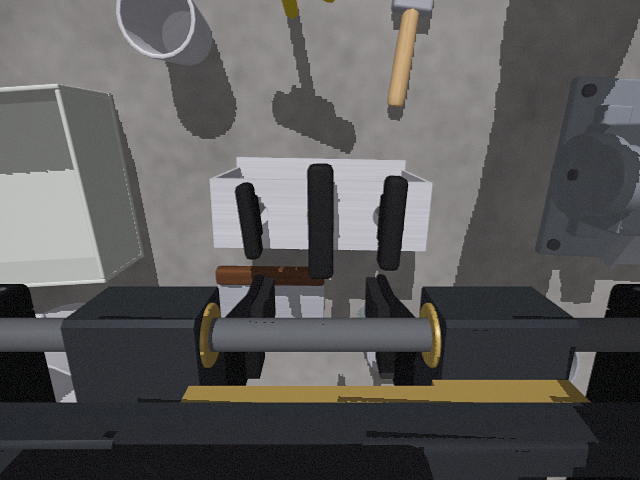

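The wrist view shows the large key at (320,220) midway between the open fingers, with its neighbours at (391,222) and (248,220). Three views agree on a centre of about (0.554,-0.285) and a yaw of about -3.5°. I'll go down and grip.

>>> {"name": "jog_arm", "arguments": {"series": [[[0,0,30,0,0,0],[0,0,30,0,0,0],[0,0,30,0,0,0],[0,0,25,0,0,0],[0,0,20,0,0,0],[0,0,15,0,0,0],[0,0,10,0,0,0],[0,0,5,0,0,0],[0,0,0,0,0,0]]]}}

```text
clock: 4.75
tcp_pos: [0.5542, -0.2851, 0.1355]
ee_rot: [3.142, -0.0, 3.083]
contact_force: [0.1, -0.8, 0.9]
gripper_width: 0.0433
```

>>> {"name": "jog_arm", "arguments": {"series": [[[0,0,0,0,0,0],[0,0,0,0,0,0],[0,0,0,0,0,0],[0,0,0,0,0,0],[0,0,0,0,0,0]]], "claw": 1}}

```text
clock: 5.25
tcp_pos: [0.5544, -0.2851, 0.136]
ee_rot: [-3.141, 0.001, 3.084]
contact_force: [-0.2, 0.0, 2.9]
gripper_width: 0.022
```

>>> {"name": "jog_arm", "arguments": {"series": [[[0,0,-8,0,0,0],[0,0,-20,0,0,0],[0,0,-30,0,0,0],[0,0,-35,0,0,0],[0,0,-35,0,0,0],[0,0,-30,0,0,0],[0,0,-15,0,0,0],[0,0,-7,0,0,0],[0,0,0,0,0,0]]]}}

```text
clock: 6.15
tcp_pos: [0.5541, -0.2851, 0.3153]
ee_rot: [-3.142, -0.0, 3.084]
contact_force: [0.6, -0.1, -2.9]
gripper_width: 0.0217
```

```bash
python3 - <<'E'
from h import *
# bush: points of cap top ~0.140 and nuts 0.151, roller yaw
for n in ["scene","top"]:
    s=pickle.load(open(f"{n}0.pkl","rb")); W=cloud(s)
    m=(abs(W[...,0]-.564)<.07)&(abs(W[...,1]-.23)<.05)
    cap=m&(abs(W[...,2]-.140)<.004); nut=m&(W[...,2]>.1465)&(W[...,2]<.156)
    print(n,'cap',cap.sum(),cv2.minAreaRect((W[cap][:,:2]*1000).astype(np.float32)),np.median(W[cap],0))
    k,l,st,ce=cv2.connectedComponentsWithStats(nut.astype(np.uint8))
    for i in range(1,k):
        if st[i,4]>4: print(st[i,4],ce[i],W[l==i].mean(0).round(4),W[l==i].min(0).round(4),W[l==i].max(0).round(4))
    # hole dark: low depth region
    h=m&(W[...,2]<.132)
    v0,v1,u0,u1=(140,200,350,410) if n=="scene" else (215,270,205,255)
    im=s["image"][v0:v1,u0:u1,::-1]; cv2.imwrite(f"pics/{n}_b.png",cv2.resize(im,None,fx=10,fy=10,interpolation=0))
    z=W[v0:v1,u0:u1,2]
    print(np.isnan(z).sum())
E
```

```text
scene cap 318 ((563.852294921875, 228.30528259277344), (47.004093170166016, 94.9959945678711), 83.27189636230469) [0.56452165 0.22226792 0.14106172]
27 [370.22222222 165.96296296] [0.5304 0.2291 0.1507] [0.5208 0.2231 0.1465] [0.5382 0.2362 0.155 ]
31 [390.70967742 178.64516129] [0.5978 0.2225 0.1503] [0.5884 0.2156 0.1473] [0.6056 0.2323 0.1539]
12
top cap 527 ((566.1840209960938, 227.12860107421875), (41.12213897705078, 91.99210357666016), 83.86146545410156) [0.5655154  0.22621841 0.1398443 ]
35 [231.45714286 226.17142857] [0.5997 0.2234 0.1494] [0.5913 0.2157 0.1465] [0.6072 0.2318 0.1547]
37 [228.75675676 256.37837838] [0.5319 0.2295 0.1499] [0.5238 0.2218 0.1465] [0.5396 0.2383 0.1559]
15
```

View pics/top_b.png

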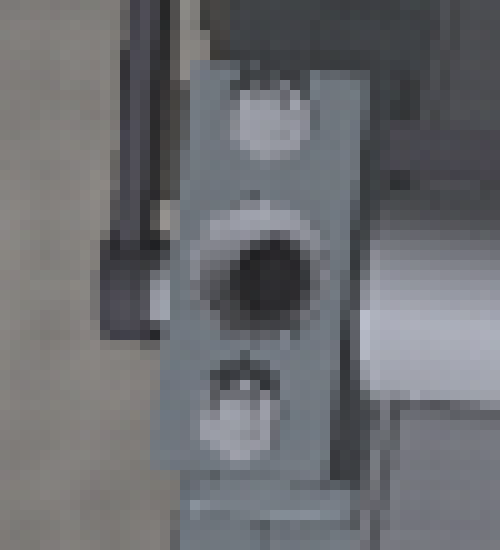

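View pics/scene_b.png

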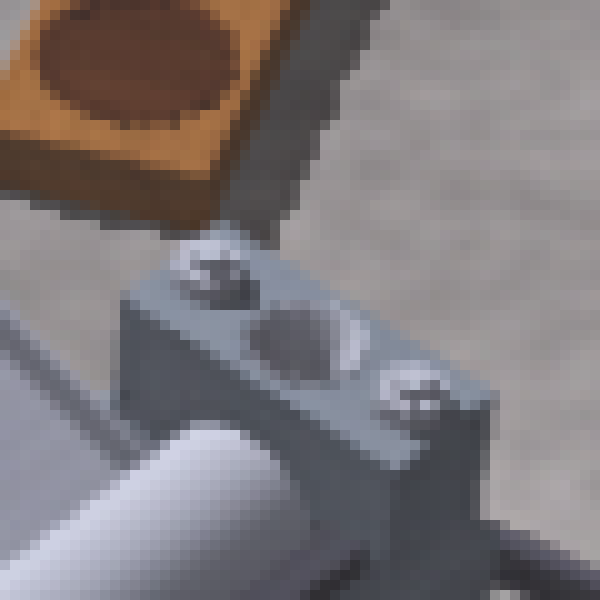

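>>> {"name": "jog_arm", "arguments": {"series": [[[-1.6,20,0,0,0,0],[-1.6,35,0,0,0,0],[-1.6,45,0,0,0,0],[-1.6,45,0,0,0,0],[-1.6,45,0,0,0,0],[-1.6,45,0,0,0,0],[-1.6,45,0,0,0,0],[-1.6,45,0,0,0,0],[-1.6,45,0,0,0,0],[-1.6,45,0,0,0,0],[-1.6,45,0,0,0,0],[-1.6,35,0,0,0,0],[-1.6,19,0,0,0,0],[0,0,0,0,0,0],[0,0,0,0,0,0]]]}}

```text
clock: 7.65
tcp_pos: [0.6039, 0.2272, 0.3141]
ee_rot: [-3.141, -0.002, 3.085]
contact_force: [-0.5, -0.7, -2.6]
gripper_width: 0.0217
```

```bash
python3 - <<'E'
from plant import *
from h import *
s=snapshot("wrist"); cv2.imwrite("pics/w2.png",s["image"][:,:,::-1]); pickle.dump(s,open("w2.pkl","wb"))
for q in ["bush_mouth","key_large_tip"]:
    for d in place_of(s,q)[:2]:
        c=d["xyz"];print(q,d["p"],(s["R"].T@(np.array(c)-s["t"])).round(4),s["fx"]*c[0]/c[2]+s["cx"],s["fy"]*c[1]/c[2]+s["cy"])
st=get_state(); pickle.dump(st,open("st2.pkl","wb"));print(st["clock"],st["q"].round(3),st["tcp_pos"],st["ee_rot"],st["contact_force"],st["torque"])
def ray(s,u,v,z):
    d=s["R"].T@np.array([(u-s["cx"])/s["fx"],(v-s["cy"])/s["fy"],1]); c=-s["R"].T@s["t"]
    return c+d*(z-c[2])/d[2]
for n,u,v in [("top",230.25,241),("scene",380.2,173.7)]:
    print(n,ray(pickle.load(open(f"{n}0.pkl","rb")),u,v,.140))
E
```

```text
bush_mouth 0.7 [0.567  0.2286 0.1462] 318.9172200687072 179.41078762707755
7.8 [ 0.146  0.476 -0.859  1.224  0.355  1.592  0.865] [0.60475694 0.22541186 0.3150875 ] [-3.14052242e+00 -2.89601603e-04  3.08198050e+00] [ 0.33412805 -0.16958874 -1.99968577] [ 0.10735957 -0.15517318  0.01018839]
top [0.56717636 0.22800033 0.14      ]
scene [0.56113813 0.23093647 0.14      ]
```

View pics/w2.png

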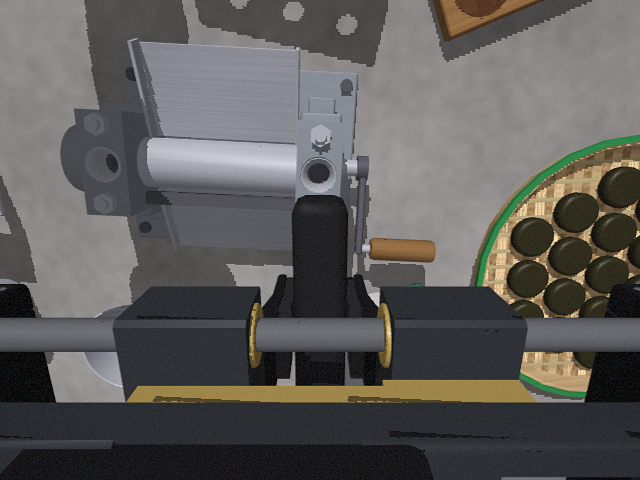

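The wrist view shows the handle running up the middle to (320,200). The crank-side bush is just beyond it at (318,174), with the crank to its right. I'll measure the rim from an enlarged crop.

```bash
python3 - <<'E'
from h import *
s=pickle.load(open("w2.pkl","rb"))
im=s["image"][115:215,285:365,::-1]; cv2.imwrite("pics/w2b.png",cv2.resize(im,(640,800),interpolation=0)[:600])
W=cloud(s)
nut=(W[...,2]>.147)&(W[...,2]<.158)&(abs(W[...,0]-.533)<.025)&(abs(W[...,1]-.229)<.03)
print('nut',W[nut].mean(0),W[nut].min(0),W[nut].max(0),nut.sum())
cap=(abs(W[...,2]-.140)<.004)&(abs(W[...,0]-.564)<.07)&(abs(W[...,1]-.23)<.05)
p=W[cap]; print(cap.sum(),p[:,2].mean(),cv2.minAreaRect((p[:,:2]*1000).astype(np.float32)))
# handle top in hand
h=(W[...,2]>.30)&(W[...,2]<.36)&(abs(W[...,1]-.2254)<.04)&(s["image"].sum(2)<120)
p=W[h]; t=p[p[:,2]>np.median(p[:,2])-.004]
print('handle',h.sum(),np.median(p,0),p.min(0),p.max(0),cv2.minAreaRect((t[:,:2]*1000).astype(np.float32)))
E
```

```text
nut [0.530103   0.23162674 0.14952228] [0.52072125 0.22295344 0.14704491] [0.53860089 0.23940254 0.15407272] 308
2636 0.1407939328619365 ((553.4390258789062, 229.0284881591797), (39.98604965209961, 71.26649475097656), 83.9145278930664)
handle 9877 [0.59083687 0.22836134 0.33474153] [0.55203665 0.20600197 0.30639167] [0.63605439 0.24980005 0.35998185] ((593.6209106445312, 228.2118377685547), (82.46205139160156, 42.522335052490234), 12.110577583312988)
```

View pics/w2b.png

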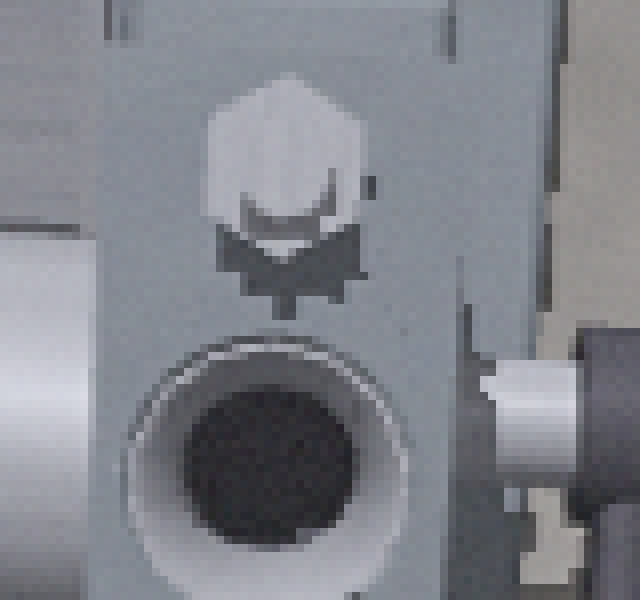

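```bash
python3 - <<'E'
from h import *
s=pickle.load(open("w2.pkl","rb"))
c=-s["R"].T@s["t"]
for u,v in [(318,173),(318,174)]:
    d=s["R"].T@np.array([(u-s["cx"])/s["fx"],(v-s["cy"])/s["fy"],1]); print(c+d*(.14-c[2])/d[2])
W=cloud(s)
# bore/mouth: pixels lower than cap plane, contour of plane hole
m=((W[...,2]<.1385)|np.isnan(W[...,2]))
sub=np.zeros_like(m);sub[150:205,298:340]=m[150:205,298:340]
for r in range(154,204,3): 
    us=np.where(sub[r,300:336])[0]; print(r,(us.min()+300,us.max()+300,len(us)) if len(us) else None)
print(s["R"][2],pickle.load(open("w1.pkl","rb"))["t"])
# camera pose in tool frame consistency w1 vs w2
from scipy.spatial.transform import Rotation as Ro
st=pickle.load(open("st2.pkl","rb"))
R=Ro.from_euler('xyz',st["ee_rot"]).as_matrix(); print(R.T@(c-st["tcp_pos"]))
E
```

```text
[0.56204093 0.22803541 0.14      ]
[0.56292149 0.22798464 0.14      ]
154 None
157 None
160 (np.int64(308), np.int64(308), 1)
163 (np.int64(311), np.int64(324), 14)
166 (np.int64(303), np.int64(327), 21)
169 (np.int64(307), np.int64(330), 23)
172 (np.int64(306), np.int64(330), 25)
175 (np.int64(305), np.int64(331), 27)
178 (np.int64(302), np.int64(331), 27)
181 (np.int64(306), np.int64(329), 24)
184 (np.int64(308), np.int64(327), 20)
187 (np.int64(311), np.int64(326), 12)
190 None
193 None
196 None
199 None
202 (np.int64(323), np.int64(323), 1)
[ 0.2743414  -0.01564906 -0.96150502] [ 0.25050991 -0.60067791  0.30149886]
[ 0.07735578  0.00138411 -0.15429403]
```

>>> {"name": "jog_arm", "arguments": {"series": [[[10,0,0,0,0,0],[15,-0.1,5,0,0,0],[10,-0.1,12,0,0,0],[5.4,-0.1,15,0,0,0],[0,0,10,0,0,0],[0,0,3,0,0,0],[0,0,0,0,0,0],[0,0,0,0,0,0],[0,0,0,0,0,0]]]}}

```text
clock: 8.7
tcp_pos: [0.5646, 0.2291, 0.2711]
ee_rot: [3.141, 0.001, 3.084]
contact_force: [-0.6, 0.1, -2.5]
gripper_width: 0.0214
```

```bash
python3 - <<'E'
from plant import *
from h import *
s=snapshot("scene"); cv2.imwrite("pics/s3.png",cv2.resize(s["image"][100:230,310:460,::-1],None,fx=4,fy=4,interpolation=2));pickle.dump(s,open("s3.pkl","wb"))
s=snapshot("wrist"); cv2.imwrite("pics/w3.png",s["image"][:,:,::-1]);pickle.dump(s,open("w3.pkl","wb"))
st=get_state();print(st["clock"],st["q"].round(3),st["tcp_pos"],st["ee_rot"],st["contact_force"],st["torque"])
E
```

```text
8.8 [ 0.201  0.406 -0.884  1.408  0.312  1.471  0.84 ] [0.56446018 0.22907225 0.27091477] [3.14122861e+00 4.94517834e-04 3.08382098e+00] [-0.65955249  0.10099454 -2.89551728] [ 0.10693219 -0.20699118 -0.02307353]
```

View pics/s3.png

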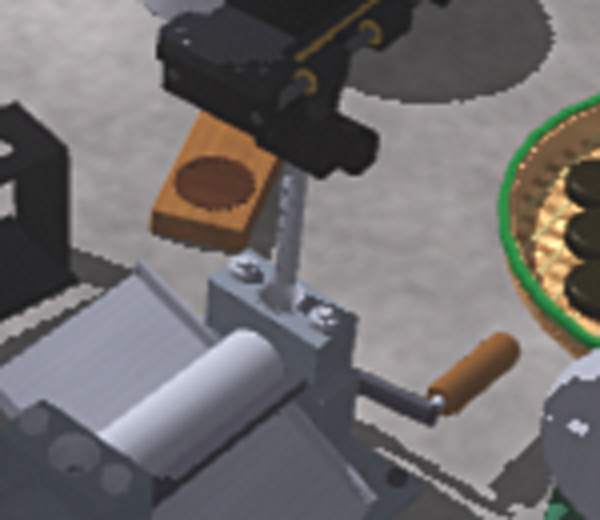

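View pics/w3.png

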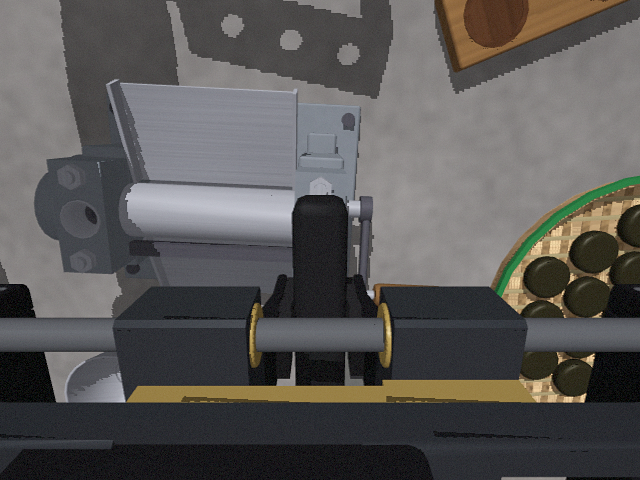

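```bash
python3 - <<'E'
from h import *
from plant import *
s=pickle.load(open("s3.pkl","rb"))
W=cloud(s)
def pr(X): 
    c=s["R"]@np.array(X)+s["t"]; return (s["fx"]*c[0]/c[2]+s["cx"],s["fy"]*c[1]/c[2]+s["cy"])
for z in (.152,.17,.19): print(z,pr([.5645,.229,z]),pr([.5645,.2275,z]))
print('bush',pr([.5645,.2275,.14]))
sh=(W[...,2]>.155)&(W[...,2]<.215)&(abs(W[...,0]-.5645)<.025)&(abs(W[...,1]-.229)<.025)
for v in range(143,174,3):
    us=np.where(sh[v])[0]
    if len(us): print(v,us.min(),us.max(),us.mean(),W[v,us].mean(0).round(4))
cv2.imwrite("pics/s3b.png",cv2.resize(s["image"][140:190,355:405,::-1],None,fx=12,fy=12,interpolation=0))
for i in range(2): print(get_state()["tcp_pos"])
E
```

```text
0.152 (np.float64(381.224345912609), np.float64(171.17344736640297)) (np.float64(380.8891429933394), np.float64(171.48933698900098))
0.17 (np.float64(381.78431044958575), np.float64(165.84774390579727)) (np.float64(381.44586349179724), np.float64(166.16381809996767))
0.19 (np.float64(382.4206785646867), np.float64(159.7953822846306)) (np.float64(382.0785534849733), np.float64(160.11158449460316))
bush (np.float64(380.5244856640623), np.float64(174.9776035437072))
155 380 385 382.5 [0.5656 0.2251 0.2087]
158 380 384 382.0 [0.5648 0.2256 0.1983]
161 379 384 381.5 [0.5646 0.2249 0.189 ]
164 379 384 381.5 [0.5657 0.2246 0.1799]
167 379 383 381.0 [0.5648 0.2252 0.169 ]
170 379 383 381.0 [0.5659 0.2249 0.1597]
[0.56446018 0.22907225 0.27091477]
[0.56446018 0.22907225 0.27091477]
```

View pics/s3b.png

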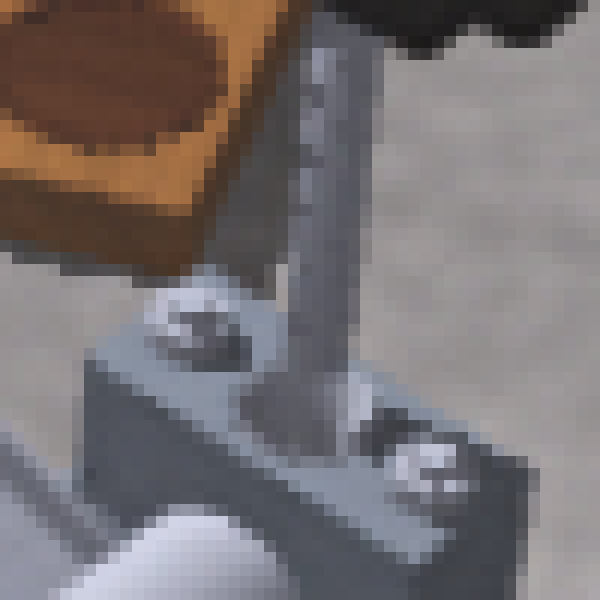

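>>> {"name": "jog_arm", "arguments": {"series": [[[0,-1.5,0,0,0,0],[0,0,3,0,0,0],[0,0,3,0,0,0],[0,0,3,0,0,0],[0,0,3,0,0,0],[0,0,3,0,0,0],[0,0,3,0,0,0],[0,0,3,0,0,0],[0,0,0,0,0,0]]]}}

```text
clock: 9.7
tcp_pos: [0.564, 0.2273, 0.249]
ee_rot: [-3.141, -0.001, 3.084]
contact_force: [-0.2, 0.3, -2.3]
gripper_width: 0.0219
```

>>> {"name": "jog_arm", "arguments": {"series": [[[0,0,3,0,0,0],[0,0,3,0,0,0],[0,0,3,0,0,0],[0,0,2,0,0,0],[0,0,1,0,0,0],[0,0,1,0,0,0],[0,0,0,0,0,0]]]}}

```text
clock: 10.4
tcp_pos: [0.5641, 0.2274, 0.2365]
ee_rot: [-3.141, 0.0, 3.084]
contact_force: [0.6, -1.0, -2.8]
gripper_width: 0.0216
```

>>> {"name": "jog_arm", "arguments": {"series": [[[0,0,1,0,0,0],[0,0,1,0,0,0],[0,0,1,0,0,0],[0,0,0,0,0,0]]]}}

```text
clock: 10.8
tcp_pos: [0.5641, 0.2273, 0.2334]
ee_rot: [-3.141, -0.0, 3.084]
contact_force: [0.2, -0.8, -3.1]
gripper_width: 0.0217
```

>>> {"name": "jog_arm", "arguments": {"series": [[[0,0,1,0,0,0],[0,0,1,0,0,0],[0,0,0,0,0,0]]]}}

```text
clock: 11.1
tcp_pos: [0.5643, 0.2275, 0.2319]
ee_rot: [3.141, 0.001, 3.084]
contact_force: [0.3, 0.1, -0.4]
gripper_width: 0.0217
```

>>> {"name": "jog_arm", "arguments": {"series": [[[0,0,0.5,0,0,0],[0,0,0.5,0,0,0],[0,0,0,0,0,0]]]}}

```text
clock: 11.4
tcp_pos: [0.5644, 0.2274, 0.2305]
ee_rot: [3.141, 0.001, 3.084]
contact_force: [0.8, 0.1, 0.3]
gripper_width: 0.022
```

>>> {"name": "jog_arm", "arguments": {"series": [[[0,0,0.5,0,0,0],[0,0,0.5,0,0,0],[0,0,0,0,0,0]]]}}

```text
clock: 11.7
tcp_pos: [0.5644, 0.2275, 0.2298]
ee_rot: [3.141, 0.001, 3.084]
contact_force: [1.7, 0.7, 4.0]
gripper_width: 0.0215
```

>>> {"name": "jog_arm", "arguments": {"series": [[[0,0,0,0,0,0.05],[0,0,0,0,0,0.05],[0,0,0,0,0,0.05],[0,0,0,0,0,0.05],[0,0,0,0,0,0.05],[0,0,0,0,0,0.05]]]}}

```text
clock: 12.3
tcp_pos: [0.5643, 0.2275, 0.2298]
ee_rot: [3.141, 0.001, 2.782]
contact_force: [0.8, 0.2, 3.1]
gripper_width: 0.0219
```

```bash
cat > st.py <<'E'
from plant import *
s=get_state(); print(s["clock"],s["tcp_pos"].round(4),s["ee_rot"].round(3),s["contact_force"].round(2),s["torque"].round(3),s["q"].round(2),s["gripper_width"].round(4))
E
python3 st.py
```

```text
Traceback (most recent call last):
  File "st.py", line 2, in <module>
    s=get_state(); print(s["clock"],s["tcp_pos"].round(4),s["ee_rot"].round(3),s["contact_force"].round(2),s["torque"].round(3),s["q"].round(2),s["gripper_width"].round(4))
                                                                                                                                                ^^^^^^^^^^^^^^^^^^^^^^^^
AttributeError: 'float' object has no attribute 'round'
```

```bash
sed -i 's/s\["gripper_width"\].round(4)/round(s["gripper_width"],4)/' st.py; python3 st.py
```

```text
12.3 [0.5643 0.2275 0.2298] [3.141e+00 1.000e-03 2.782e+00] [0.84 0.24 3.09] [ 0.035 -0.598  0.302] [ 0.17  0.41 -0.82  1.48  0.3   1.39  0.54] 0.0219
```

>>> {"name": "jog_arm", "arguments": {"series": [[[0,0,0.3,0,0,0.05],[0,0,0,0,0,0.05],[0,0,0,0,0,0.05],[0,0,0,0,0,0.05],[0,0,0,0,0,0.05]]]}}

```text
clock: 12.8
tcp_pos: [0.5643, 0.2275, 0.2298]
ee_rot: [3.141, 0.001, 2.532]
contact_force: [1.0, -0.3, 5.2]
gripper_width: 0.0217
```

```bash
python3 st.py
```

```text
12.8 [0.5643 0.2275 0.2298] [3.141e+00 1.000e-03 2.532e+00] [ 0.97 -0.3   5.18] [-0.046 -0.482  0.322] [ 0.14  0.4  -0.78  1.48  0.28  1.38  0.31] 0.0217
```

Torque is already about 0.30 N m, which is the screw's own stiffness, but the tip is only about 2.7 mm into the lead-in. The key looks hooked in the hexagon and held up by friction on the flats. I'll take the load off backwards within the play and press lightly.

>>> {"name": "jog_arm", "arguments": {"series": [[[0,0,0,0,0,-0.03],[0,0,0.3,0,0,-0.03],[0,0,0.3,0,0,0],[0,0,0,0,0,0]]]}}

```text
clock: 13.2
tcp_pos: [0.5645, 0.2275, 0.2295]
ee_rot: [3.141, 0.001, 2.596]
contact_force: [-0.7, -1.2, 7.6]
gripper_width: 0.0218
```

```bash
python3 st.py
```

```text
13.2 [0.5645 0.2275 0.2295] [3.141e+00 1.000e-03 2.596e+00] [-0.75 -1.24  7.64] [-0.216 -0.26   0.152] [ 0.15  0.4  -0.79  1.48  0.29  1.38  0.37] 0.0218
```

>>> {"name": "jog_arm", "arguments": {"series": [[[0,0,0,0,0,-0.03],[0,0,0,0,0,-0.03],[0,0,0,0,0,0]]]}}

```text
clock: 13.5
tcp_pos: [0.5641, 0.2273, 0.2281]
ee_rot: [-3.141, -0.0, 2.656]
contact_force: [2.3, 0.7, -0.8]
gripper_width: 0.0221
```

```bash
python3 st.py
```

```text
13.5 [0.5641 0.2273 0.2281] [-3.141 -0.     2.656] [ 2.31  0.69 -0.78] [ 0.324 -0.821  0.051] [ 0.16  0.4  -0.8   1.48  0.29  1.38  0.43] 0.0221
```

It dropped: the force fell back and z is lower. I'll follow it down to the socket floor.

>>> {"name": "jog_arm", "arguments": {"series": [[[0,0,1,0,0,0],[0,0,1,0,0,0],[0,0,1,0,0,0],[0,0,0,0,0,0]]]}}

```text
clock: 13.9
tcp_pos: [0.5641, 0.2274, 0.2254]
ee_rot: [-3.141, -0.0, 2.654]
contact_force: [2.5, 0.3, -1.5]
gripper_width: 0.0218
```

```bash
python3 st.py
```

```text
13.9 [0.5641 0.2274 0.2254] [-3.141 -0.     2.654] [ 2.55  0.27 -1.45] [ 0.321 -0.871  0.064] [ 0.16  0.41 -0.8   1.48  0.29  1.38  0.42] 0.0218
```

>>> {"name": "jog_arm", "arguments": {"series": [[[-0.6,0.3,1,0,0,0],[0,0,1,0,0,0],[0,0,1,0,0,0],[0,0,0,0,0,0]]]}}

```text
clock: 14.3
tcp_pos: [0.5647, 0.2274, 0.2225]
ee_rot: [-3.141, -0.0, 2.654]
contact_force: [0.5, 0.2, 0.2]
gripper_width: 0.022
```

```bash
python3 st.py
```

```text
14.3 [0.5647 0.2274 0.2225] [-3.141 -0.     2.654] [0.51 0.22 0.18] [ 0.133 -0.358 -0.024] [ 0.15  0.41 -0.8   1.48  0.3   1.37  0.42] 0.022
```

>>> {"name": "jog_arm", "arguments": {"series": [[[0,0,0.7,0,0,0],[0,0,0.5,0,0,0],[0,0,0,0,0,0]]]}}

```text
clock: 14.6
tcp_pos: [0.565, 0.2275, 0.2224]
ee_rot: [3.141, 0.001, 2.654]
contact_force: [-1.2, -1.6, 8.5]
gripper_width: 0.0216
```

```bash
python3 st.py
```

```text
14.6 [0.565  0.2275 0.2224] [3.141e+00 1.000e-03 2.654e+00] [-1.23 -1.59  8.46] [-0.232  0.047  0.037] [ 0.15  0.41 -0.8   1.49  0.3   1.37  0.42] 0.0216
```

Fully seated: z stopped dead at 0.2224, 10 mm down. I'll ease the pressure and turn clockwise, feeling the torque.

>>> {"name": "jog_arm", "arguments": {"series": [[[0,0,-0.6,0,0,0.04],[0,0,0,0,0,0.04],[0,0,0,0,0,0.04],[0,0,0,0,0,0.04]]]}}

```text
clock: 15.0
tcp_pos: [0.5648, 0.2274, 0.2224]
ee_rot: [3.142, 0.0, 2.493]
contact_force: [-0.4, -1.0, 4.4]
gripper_width: 0.0217
```

```bash
python3 st.py
```

```text
15.0 [0.5648 0.2274 0.2224] [3.142 0.    2.493] [-0.36 -1.03  4.35] [-0.129 -0.136  0.313] [ 0.14  0.4  -0.77  1.49  0.28  1.37  0.27] 0.0217
```

>>> {"name": "jog_arm", "arguments": {"series": [[[0,0,0,0,0,0.04],[0,0,0,0,0,0.04]]]}}

```text
clock: 15.2
tcp_pos: [0.5648, 0.2274, 0.2224]
ee_rot: [3.142, 0.0, 2.413]
contact_force: [-0.1, -0.4, 5.0]
gripper_width: 0.022
```

```bash
python3 st.py
```

```text
15.2 [0.5648 0.2274 0.2224] [3.142 0.    2.413] [-0.09 -0.41  5.  ] [-0.112 -0.087  0.309] [ 0.13  0.4  -0.76  1.49  0.28  1.37  0.19] 0.022
```

>>> {"name": "jog_arm", "arguments": {"series": [[[0,0,0,0,0,0.03],[0,0,0,0,0,0.03]]]}}

```text
clock: 15.4
tcp_pos: [0.5648, 0.2274, 0.2224]
ee_rot: [3.142, 0.0, 2.353]
contact_force: [-0.6, -0.9, 5.3]
gripper_width: 0.0218
```

```bash
python3 st.py
```

```text
15.4 [0.5648 0.2274 0.2224] [3.142 0.    2.353] [-0.6  -0.93  5.32] [-0.136  0.031  0.266] [ 0.12  0.4  -0.75  1.49  0.27  1.37  0.14] 0.0218
```

>>> {"name": "jog_arm", "arguments": {"series": [[[0,0,0,0,0,0.03],[0,0,0,0,0,0.03]]]}}

```text
clock: 15.6
tcp_pos: [0.5648, 0.2275, 0.2224]
ee_rot: [3.141, 0.0, 2.293]
contact_force: [0.2, -1.2, 6.1]
gripper_width: 0.0221
```

```bash
python3 st.py
```

```text
15.6 [0.5648 0.2275 0.2224] [3.141 0.    2.293] [ 0.24 -1.17  6.14] [-0.178  0.048  0.674] [ 0.11  0.39 -0.74  1.49  0.27  1.36  0.08] 0.0221
```

>>> {"name": "jog_arm", "arguments": {"series": [[[0,0,0,0,0,0],[0,0,0,0,0,0]]]}}

```text
clock: 15.8
tcp_pos: [0.5647, 0.2275, 0.2224]
ee_rot: [3.141, 0.0, 2.294]
contact_force: [-0.1, -0.2, 5.4]
gripper_width: 0.022
```

```bash
python3 st.py
```

```text
15.8 [0.5647 0.2275 0.2224] [3.141 0.    2.294] [-0.13 -0.19  5.43] [-0.235  0.035  0.572] [ 0.11  0.39 -0.74  1.49  0.27  1.36  0.08] 0.022
```

The moment doubled, to 0.67 and holding at 0.57 N m, with no further yield. That is the stop. I'll unwind within the play, then withdraw.

>>> {"name": "jog_arm", "arguments": {"series": [[[0,0,0,0,0,-0.03],[0,0,0,0,0,-0.03],[0,0,0,0,0,-0.03],[0,0,-0.6,0,0,-0.03],[0,0,0,0,0,0]]]}}

```text
clock: 16.3
tcp_pos: [0.5647, 0.2273, 0.2224]
ee_rot: [-3.141, -0.0, 2.414]
contact_force: [-0.9, -1.3, 2.0]
gripper_width: 0.0216
```

```bash
python3 st.py
```

```text
16.3 [0.5647 0.2273 0.2224] [-3.141 -0.     2.414] [-0.92 -1.27  2.01] [ 0.044 -0.182 -0.03 ] [ 0.13  0.4  -0.76  1.49  0.28  1.37  0.19] 0.0216
```

Torque is zero, so I'll withdraw straight up.

>>> {"name": "jog_arm", "arguments": {"series": [[[0,0,-2,0,0,0],[0,0,-4,0,0,0],[0,0,-5,0,0,0],[0,0,-5,0,0,0],[0,0,0,0,0,0]]]}}

```text
clock: 16.8
tcp_pos: [0.5651, 0.2276, 0.2396]
ee_rot: [3.141, 0.001, 2.414]
contact_force: [0.1, 0.9, -2.5]
gripper_width: 0.0218
```

```bash
python3 st.py
```

```text
16.8 [0.5651 0.2276 0.2396] [3.141e+00 1.000e-03 2.414e+00] [ 0.12  0.92 -2.48] [ 0.097 -0.078 -0.024] [ 0.13  0.39 -0.76  1.46  0.27  1.4   0.2 ] 0.0218
```

>>> {"name": "jog_arm", "arguments": {"series": [[[0,0,-8,0,0,0],[0,0,-15,0,0,0],[0,0,-20,0,0,0],[0,0,-20,0,0,0],[0,0,-10,0,0,0],[0,0,-3,0,0,-0.07],[0,0,0,0,0,-0.13],[0,0,0,0,0,-0.13],[0,0,0,0,0,-0.13],[0,0,0,0,0,-0.13],[0,0,0,0,0,-0.07],[0,0,0,0,0,0],[0,0,0,0,0,0]]]}}

```text
clock: 18.1
tcp_pos: [0.5648, 0.2274, 0.3148]
ee_rot: [3.142, 0.0, 3.071]
contact_force: [0.4, -0.7, -2.7]
gripper_width: 0.0221
```

```bash
python3 - <<'E'
from plant import *
from h import *
s=snapshot("wrist"); cv2.imwrite("pics/w5.png",s["image"][:,:,::-1])
s=snapshot("scene"); pickle.dump(s,open("s5.pkl","wb")); cv2.imwrite("pics/s5.png",cv2.resize(s["image"][80:380,150:460,::-1],None,fx=2,fy=2,interpolation=2))
E
python3 st.py
```

```text
18.2 [0.5648 0.2274 0.3148] [-3.142  0.     3.072] [ 0.52  0.03 -2.87] [ 0.09  -0.146  0.008] [ 0.19  0.39 -0.88  1.33  0.29  1.55  0.85] 0.0217
```

View pics/s5.png

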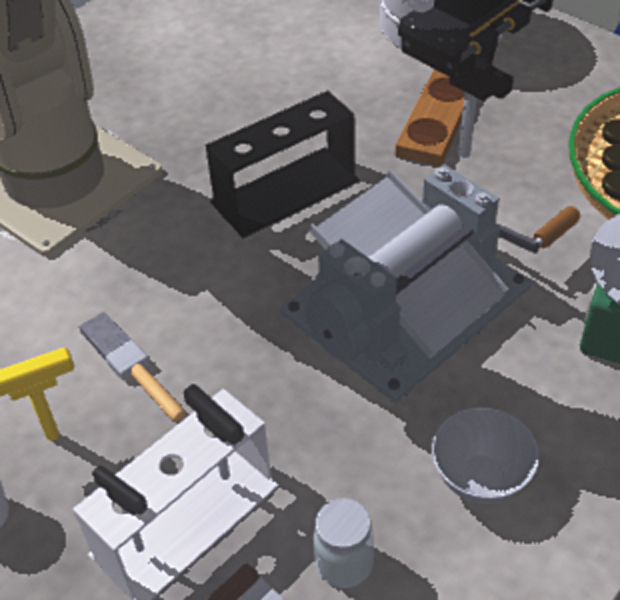

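The scene view shows the free middle hole at crop (172,464), with the two other keys still hanging in place. I'll work out the hole's position and the shift to it.

```bash
python3 - <<'E'
from h import *
s=pickle.load(open("s5.pkl","rb")); c=-s["R"].T@s["t"]
W=cloud(s)
m=(abs(W[...,2]-.118)<.005)&(abs(W[...,0]-.553)<.06)&(abs(W[...,1]+.285)<.13)
print(cv2.minAreaRect((W[m][:,:2]*1000).astype(np.float32)))
h=np.zeros_like(m);h[300:324,224:248]=(~m)[300:324,224:248]
k,l,st,ce=cv2.connectedComponentsWithStats(h.astype(np.uint8)); print(st,ce)
for u,v in [(235.75,311.75)]:
    d=s["R"].T@np.array([(u-s["cx"])/s["fx"],(v-s["cy"])/s["fy"],1]); print(c+d*(.118-c[2])/d[2])
D=np.array([.5541-.5648,-.2851-.2274]); y=3.072
print(D@[np.cos(y),np.sin(y)]*1000,D@[np.sin(y),-np.cos(y)]*1000)
E
```

```text
((552.327392578125, -284.0062561035156), (204.75440979003906, 70.10257720947266), 85.09346008300781)
[[     0      0    640    480 307098]
 [   224    300      5      4     12]
 [   242    301      1      1      1]
 [   228    306      1      1      1]
 [   230    309     13      9     80]
 [   228    310      1      1      1]
 [   227    317      1      1      1]
 [   244    316      1      1      1]
 [   242    318      1      1      1]
 [   243    323      1      1      1]
 [   246    322      2      2      3]] [[319.52812457 239.47603697]
 [225.41666667 300.91666667]
 [242.         301.        ]
 [228.         306.        ]
 [235.6625     312.725     ]
 [228.         310.        ]
 [227.         317.        ]
 [244.         316.        ]
 [242.         318.        ]
 [243.         323.        ]
 [246.66666667 322.66666667]]
[ 0.55159377 -0.28291004  0.118     ]
-24.963352852073776 -512.003487306857
```

>>> {"name": "jog_arm", "arguments": {"series": [[[-2,-20,0,0,0,0],[-2,-35,0,0,0,0],[-2,-45,0,0,0,0],[-2,-45,0,0,0,0],[-2,-45,0,0,0,0],[-2,-45,0,0,0,0],[-2,-45,0,0,0,0],[-2,-45,0,0,0,0],[-2,-45,0,0,0,0],[-2,-45,0,0,0,0],[-2,-45,0,0,0,0],[-2,-35,0,0,0,0],[-1,-17,0,0,0,0],[0,0,0,0,0,-0.012],[0,0,0,0,0,0],[0,0,0,0,0,0]]]}}

```text
clock: 19.8
tcp_pos: [0.5557, -0.283, 0.315]
ee_rot: [3.141, 0.001, 3.088]
contact_force: [0.2, -0.1, -3.2]
gripper_width: 0.022
```

```bash
python3 st.py
```

```text
19.8 [ 0.5557 -0.283   0.315 ] [3.141e+00 1.000e-03 3.088e+00] [ 0.16 -0.07 -3.22] [ 0.111 -0.177 -0.026] [ 0.88  0.37 -0.66  1.3   0.22  1.55  1.77] 0.022
```

>>> {"name": "jog_arm", "arguments": {"series": [[[0,0,0,0,0,0],[0,0,0,0,0,0]]]}}

```text
clock: 20.0
tcp_pos: [0.5554, -0.2841, 0.3149]
ee_rot: [-3.141, 0.0, 3.087]
contact_force: [0.5, -1.1, -3.2]
gripper_width: 0.0217
```

>>> {"name": "jog_arm", "arguments": {"series": [[[1.2,-0.5,8,0,0,0],[0,0,15,0,0,0],[0,0,20,0,0,0],[0,0,17,0,0,0],[0,0,8,0,0,0],[0,0,0,0,0,0],[0,0,0,0,0,0]]]}}

```text
clock: 20.7
tcp_pos: [0.554, -0.2856, 0.247]
ee_rot: [-3.141, 0.0, 3.086]
contact_force: [-0.3, 0.7, -1.9]
gripper_width: 0.0218
```

```bash
python3 - <<'E'
from plant import *
from h import *
s=snapshot("scene"); pickle.dump(s,open("s6.pkl","wb")); cv2.imwrite("pics/s6.png",cv2.resize(s["image"][255:345,190:290,::-1],None,fx=6,fy=6,interpolation=2))
E
python3 st.py
```

```text
20.75 [ 0.5542 -0.2856  0.2474] [-3.141e+00  1.000e-03  3.086e+00] [ 0.7   0.97 -2.6 ] [ 0.064 -0.138  0.014] [ 0.89  0.39 -0.65  1.41  0.24  1.41  1.76] 0.022
```

View pics/s6.png

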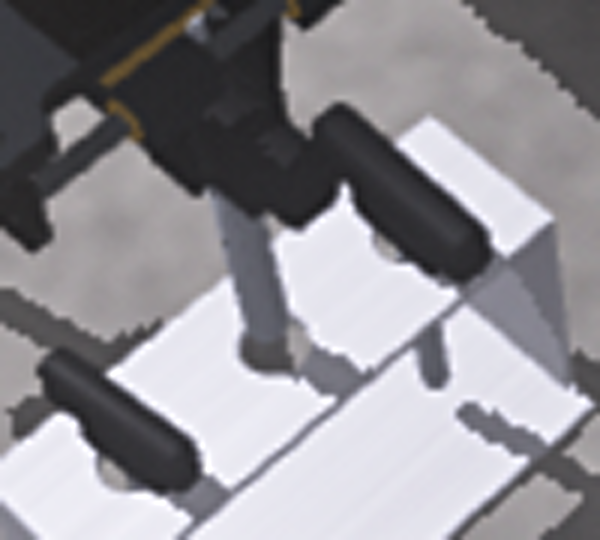

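The shaft tip sits over the free hole (265,340 in the crop), within about 1 mm of its centre. I'll lower it.

>>> {"name": "jog_arm", "arguments": {"series": [[[0,0,6,0,0,0],[0,0,8,0,0,0],[0,0,8,0,0,0],[0,0,10,0,0,0],[0,0,10,0,0,0],[0,0,10,0,0,0],[0,0,5,0,0,0],[0,0,0,0,0,0]]]}}

```text
clock: 21.55
tcp_pos: [0.5534, -0.2854, 0.1886]
ee_rot: [3.141, -0.001, 3.086]
contact_force: [-0.2, 0.1, -3.2]
gripper_width: 0.0216
```

>>> {"name": "jog_arm", "arguments": {"series": [[[0,0,8,0,0,0],[0,0,10,0,0,0],[0,0,10,0,0,0],[0,0,8,0,0,0],[0,0,6,0,0,0],[0,0,4,0,0,0],[0,0,3,0,0,0],[0,0,0,0,0,0]]]}}

```text
clock: 22.35
tcp_pos: [0.5538, -0.2855, 0.1404]
ee_rot: [3.141, -0.0, 3.086]
contact_force: [-0.1, -0.2, -3.8]
gripper_width: 0.0219
```

>>> {"name": "jog_arm", "arguments": {"series": [[[0,0,2,0,0,0],[0,0,1,0,0,0],[0,0,0.7,0,0,0],[0,0,0.5,0,0,0],[0,0,0,0,0,0]]]}}

```text
clock: 22.85
tcp_pos: [0.5539, -0.2856, 0.1365]
ee_rot: [-3.141, 0.0, 3.086]
contact_force: [0.0, -0.7, -2.6]
gripper_width: 0.0218
```

>>> {"name": "jog_arm", "arguments": {"series": [[[0,0,0.5,0,0,0],[0,0,0.5,0,0,0],[0,0,0,0,0,0]]]}}

```text
clock: 23.15
tcp_pos: [0.554, -0.2856, 0.136]
ee_rot: [-3.141, 0.0, 3.086]
contact_force: [-2.8, 0.8, 4.7]
gripper_width: 0.0217
```

The foot rests on the stand. I'll open halfway only, to stay clear of the neighbours, and then rise.

>>> {"name": "jog_arm", "arguments": {"series": [[[0,0,-0.5,0,0,0],[0,0,0,0,0,0],[0,0,0,0,0,0],[0,0,0,0,0,0],[0,0,0,0,0,0]]], "claw": 0}}

```text
clock: 23.65
tcp_pos: [0.5539, -0.2856, 0.1359]
ee_rot: [-3.142, 0.0, 3.086]
contact_force: [-0.2, -0.2, 0.2]
gripper_width: 0.0425
```

>>> {"name": "jog_arm", "arguments": {"series": [[[0,0,-6,0,0,0],[0,0,-15,0,0,0],[0,0,-30,0,0,0],[0,0,-35,0,0,0],[0,0,-35,0,0,0],[0,0,-30,0,0,0],[0,0,-15,0,0,0],[0,0,0,0,0,0],[0,0,0,0,0,0]]]}}

```text
clock: 24.55
tcp_pos: [0.5536, -0.2854, 0.301]
ee_rot: [3.141, -0.001, 3.086]
contact_force: [-0.8, -0.3, 0.2]
gripper_width: 0.0433
```

```bash
python3 - <<'E'
from plant import *
from h import *
o=[]
for n in ["scene","wrist"]:
    s=snapshot(n); cv2.imwrite(f"pics/{n}7.png",s["image"][:,:,::-1] if n=="wrist" else cv2.resize(s["image"][80:400,120:460,::-1],None,fx=1.8,fy=1.8,interpolation=2))
    W=cloud(s); m=(W[...,2]>0.138)&(W[...,2]<0.18)&(abs(W[...,0]-.553)<.09)&(abs(W[...,1]+.285)<.13)
    k,l,stt,ce=cv2.connectedComponentsWithStats(m.astype(np.uint8))
    for i in range(1,k):
        if stt[i,4]<50: continue
        p=W[l==i]; t=p[p[:,2]>np.median(p[:,2])-.004]
        print(n,stt[i,4],ce[i].round(),np.median(p,0).round(4),cv2.minAreaRect((t[:,:2]*1000).astype(np.float32)))
E
python3 st.py
```

```text
scene 370 [256. 287.] [ 0.5622 -0.2262  0.1556] ((558.122802734375, -223.34754943847656), (18.49263572692871, 80.73253631591797), 83.77355194091797)
scene 568 [233. 305.] [ 0.5576 -0.2885  0.156 ] ((552.1203002929688, -285.12640380859375), (22.5352725982666, 101.39457702636719), 87.18783569335938)
scene 278 [210. 324.] [ 0.5522 -0.3483  0.1557] ((547.8350219726562, -346.0419616699219), (64.42890930175781, 14.288287162780762), 1.2719457149505615)
wrist 2942 [319. 221.] [ 0.548  -0.2852  0.1566] ((552.0231323242188, -285.3995666503906), (21.88570785522461, 98.34672546386719), 86.8271255493164)
wrist 2197 [392. 224.] [ 0.5539 -0.2246  0.1563] ((557.8435668945312, -223.03744506835938), (18.021116256713867, 81.86750793457031), 84.09903717041016)
wrist 1434 [249. 221.] [ 0.5452 -0.3443  0.1558] ((548.0465698242188, -346.3396301269531), (65.95695495605469, 14.146153450012207), 2.0499258041381836)
24.65 [ 0.5532 -0.2855  0.3001] [ 3.141e+00 -2.000e-03  3.086e+00] [-0.13  0.78  0.21] [ 0.078 -0.118 -0.004] [ 0.89  0.37 -0.65  1.33  0.22  1.52  1.77] 0.0436
```

View pics/scene7.png

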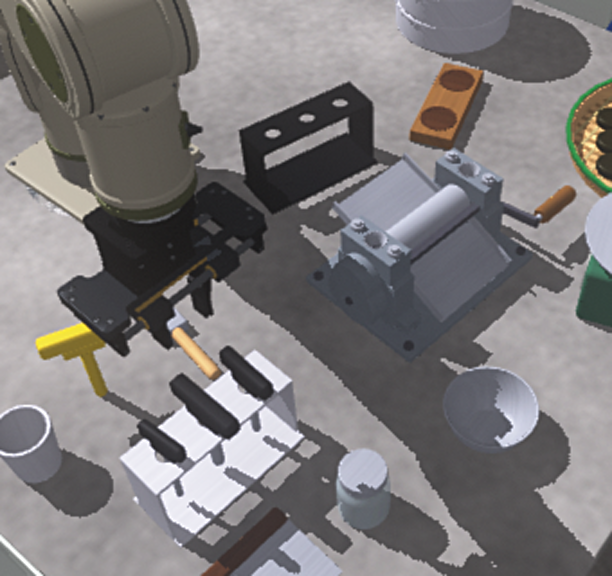

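View pics/wrist7.png

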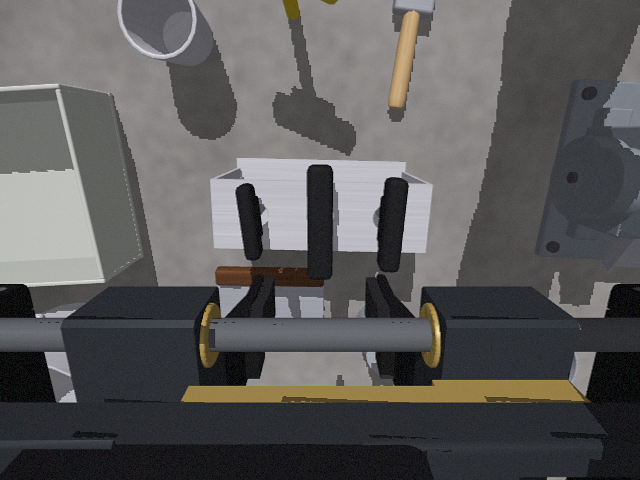

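All three keys hang where they were, and the hand is clear and touching nothing. Handing in.

```bash
python3 -c "
from plant import *
print(hand_in())"; 
```

```text
the job is handed in; nothing more can be done
None
```

I tightened the locking screw in the crank-side cap to its stop, hung the large key back in the middle hole of the silver stand, and handed the job in at about 24.7 s.

- **Seating:** The key first caught about 2.7 mm into the socket and turned the screw a little from there, held up by friction. I backed it off slightly under light pressure and it dropped to the socket floor, with z stopping at 0.2224 m as expected. The push was about 11 N at its highest, just over the 5 to 10 N suggested.
- **Tightening:** The screw turned at about 0.3 N m. At the stop the moment rose to 0.67 N m and held at 0.57 N m. I unwound the key to zero torque within its play before pulling it out.
- **Last checks:** Wrist and scene pictures show the large key within about 1–2 mm and 1° of where it started. The medium and small keys have not moved, and nothing else in view looks disturbed. Force on the hand was near zero, with the gripper open above the stand.

No final check failed. The camera estimates of the bush differed by up to about 5 mm, so I used a middle value, and the key went down the bore without side load.

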